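Thread a trophy tie rod through two floating tiers into the plinth

TASK

Take the red-headed tie rod out of its wooden stand and thread it straight down through the gold tier, then the chrome tier, and into the black plinth of the blue assembly jig, until its red head sits down on the gold tier, then let go. The tiers have slid out of line by amounts nobody has measured: feel for each hole and bring the tiers into line with the rod itself, gently (the rod must never push on the jig with more than about 20 N), and keep the fingers off the jig. Leave the cup, the beaker and the loose collar where they are.

Things in the scene. Friction and masses are not known exactly. Their poses are not given: they have to be found in the camera images.
- rod: steel tie rod, round, 10 mm thick, tip bevelled to 8.4 mm over the last 2 mm, below a square red head 22 x 22 x 45 mm with a 3 mm brass button on top; about 0.15 kg. Origin: centre of the tip; z along the rod to the head, whose underside is at z = 90 mm; x, y square to its faces. Starts upright in the stand's middle hole, tip 15 mm above the table, turned any way
- grip (a point): centre of the rod's red head, 112.5 mm above the tip along the rod
- stand: fixed pale wooden block 56 x 120 x 60 mm (x, y, z) with three holes 11.4 mm wide and 45 mm deep in a row along its y, 38 mm apart; origin at the centre of its underside. It may stand on either side of the jig
- jig: fixed blue jig; origin at the centre of its underside, on the table; base plate 100 x 190 x 12 mm (x, y, z). On it a black plinth 72 x 72 x 24 mm, top at z = 42 mm, which cannot slide; its socket, an 11.6 mm through hole with a 2.5 mm bevel, is on the jig's z axis. Above it the chrome, then the gold tier slide along the jig's y. Blue posts 110 mm tall stand at y = -80 and +80 mm
- gold_axis (a point): point fixed on the jig's z axis at the height of the gold (upper) tier's top, 108 mm. The tier: 66 x 66 x 14 mm, 12.2 mm through hole (1 mm bevel) at its centre, in line along the jig's x but slid up to 12 mm off this point either way along the jig's y, not measured. It can slide 16 mm either way, friction about 3 N, and stays where it is left
- chrome_axis (a point): the same for the chrome (lower) tier, equal in size, hole, slide and friction and slid off on its own; its top is 75 mm above the table. Tiers and plinth float on springs: pressed down with over 2 N, each sinks 1 mm for every 1.5 N, 8 mm at most (plinth 5 mm), then stops hard; let go, it rises
- seat (a point): point on the jig's z axis, 18 mm above the table, inside the plinth's socket: where the rod's tip is when its head sits on the gold tier
- cup: loose black plastic trophy cup with two handles, 105 mm tall, 72 mm wide at the rim; origin at the centre of its underside; leave alone
- beaker: loose open steel beaker, 75 mm tall, 66 mm wide; origin at the centre of its underside; leave alone
- collar: loose brass ring, 52 mm outside, 28 mm high; origin at the centre of its underside; leave alone

How it is judged:
By the outcome, as a careful person would: the job done as asked, in the order asked, and still so for the second after the job is handed in, with the robot touching nothing.
It also fails if it takes over 72 s, if anything falls off the work surface, if the arm or the gripper's body presses on something with over 40 N, if the wrist force passes 120 N, or if a joint passes its speed limit or range.

ROBOT

A 6-joint arm with a two-finger parallel gripper is mounted at the origin on the work surface. World frame = base frame: x ahead of the robot, y to its left, z up, the work surface at z = 0. Lengths are in mm, angles in rad, forces in N, time in s.
With the tool pointing down it reaches from about 300 to 775 mm from the base axis. Payload 14.6 kg.
Tool frame: the origin (TCP) lies at the very end of the fingers, on their centre line; the grasp point (between the pads) lies 19 mm behind it; z points along the fingers, y is the line along which they close (so a half turn about z gives the same grasp; the last joint's range is limited). The gripper opens to 94 mm and grips with 3 to 60 N. Pads are 16 mm wide; open, the fingers measure 119 mm over their backs; the gripper's body (75 mm by 177 mm) begins 78 mm behind the grasp point.
Start: joints at [1.268, 0.3, 1.521, -0, 1.321, -0.067], TCP at [128.489, 534.771, 205.446] pointing down, gripper open.
Joint ranges: [-3.03, 3.03], [-0.79, 2.21], [0.23, 2.52], [-1.04, 4.18], [0, 3.07], [-2.55, 2.55]. Speed limits (rad/s): [2.22, 2.22, 2.57, 3.14, 3.14, 3.14].

INTERFACE

Orientations are given as [roll, pitch, yaw] about the fixed x, y, z axes, in that order (R = Rz(yaw) Ry(pitch) Rx(roll)).
In Python, from cell import manip, eyes, ticket gives the robot as it stands. The module is installed in compiled form; this text tells all that it offers.
- The arm moves only by the tool arm_command, never from a script. Its argument "plan" is a list of rows, each a list of 5 numbers: the opening, from -1 (shut) to 1 (fully open), then the shift along the tool's x, y, z in m, then the turn about the tool's z in rad. In form: [[jaw, dx, dy, dz, roll], ...]. A call has 1 to 20 rows; each row shifts and turns the commanded pose from where the row before left it, along the tool's axes as they then stand; what a row does not reach is not made up. A row lasts 1/8 s, in which the tool goes at most 62.5 mm and 10.7 degrees, less where a joint would pass 70% of its speed; a pose out of reach is approached as far as the arm can. A call is refused whole if a number of a shift passes 0.0625 or a number of a turn 0.188, either way. A call with a gripper value outside its range is refused whole. The fingers move at their own pace and stop on an object; "newtons" is the grip in N (left out, the last holds). Time passes only in rows, so rows that do not move let the fingers close. It gives the time, the measured TCP pose, the force, the opening and the grip force at its end, in the units of the state.
- manip.read_state(): the state, without advancing time (a new reading comes with each control period).
- eyes.camera(name): name is "side" or "top"; returns a dict with "img" (384x512x3 uint8, blue, green, red), "z_map" (384x512 float32, mm along the optical axis (not along the pixel's ray), 0 where there is no reading), "fx", "fy", "cx", "cy" (pixels), "eye" and "orientation" of the camera in the world. Camera axes: x right, y down, z forward; pixel columns grow to the right and rows downward; lengths in mm; the calibration is good to about 2 mm. A picture is of the moment at which its call begins.
- ticket.sign_off(): hands the job in; it is judged then, once.
The state is a dict: "clock": time; "joints": joint angles; "qd": joint speeds; "effort": joint torques, N m; "eef_pos": TCP position; "eef_rot": TCP orientation; "wrist_force": force on the tool from outside, world axes, zero at the start; "moment": the same for the moment, N m; "finger_gap": finger opening in mm; "finger_force": force on a finger pad.
Only numpy, scipy, OpenCV 4.12 (cv2) and the standard library are available. Lean on these libraries where they do the work, as an engineer would, in place of code of your own. Each camera call takes 0.05 s, during which the arm holds its last target. There are 200 camera calls.

## Working session

There is one attempt and no reset: what is moved stays moved. The work goes in short steps, Python scripts to look and compute and a tool call to move; the robot and the scene stay as the last step left them, time stands still between calls to the robot, and variables do not carry over. Pictures are saved under pics/ and viewed, at most 10 in all, crops included, and the job is handed in when it is done.

Besides the shell and the picture viewer there is one more tool, called after "Emit:" by a JSON object that holds its "name" and its "arguments", one argument or row to a line. arm_command: Moves the arm, as the interface text tells. Its arguments: {"type":"object","properties":{"plan":{"type":"array"},"newtons":{"type":"number"}},"required":["plan"]}

```bash
mkdir -p pics; cat > h.py <<'E'
import numpy as np, cv2
from cell import manip, eyes, ticket
from scipy.spatial.transform import Rotation as R
def cam(n):
    c=eyes.camera(n); o=np.array(c["orientation"],float)
    c["R"]=o if o.shape==(3,3) else R.from_euler("xyz",o).as_matrix(); c["e"]=np.array(c["eye"],float); return c
def ray(c,u,v):
    return c["R"]@np.array([(u-c["cx"])/c["fx"],(v-c["cy"])/c["fy"],1.0])
def pt(c,u,v,z=None):
    return c["e"]+ray(c,u,v)*(c["z_map"][int(round(v)),int(round(u))] if z is None else z)
def atz(c,u,v,h):
    r=ray(c,u,v); return c["e"]+r*(h-c["e"][2])/r[2]
def proj(c,p):
    q=c["R"].T@(np.array(p,float)-c["e"]); return c["fx"]*q[0]/q[2]+c["cx"],c["fy"]*q[1]/q[2]+c["cy"]
E
python3 - <<'E'
from h import *
import pickle
s=manip.read_state(); print(s)
for n in("top","side"):
    c=cam(n); print(n,c["eye"],c["orientation"],c["fx"],c["cx"],c["cy"])
    pickle.dump(c,open(n+".pkl","wb"))
    cv2.imwrite(f"pics/{n}0.png",cv2.resize(c["img"],(768,576)))
E
```

```text
{'clock': 0.0, 'joints': array([ 1.26839781e+00,  3.00479033e-01,  1.52160748e+00, -7.46847552e-06,
        1.32069275e+00, -6.65879547e-02]), 'qd': array([ 0.0016518 ,  0.00137236, -0.0008198 , -0.00060942, -0.00059599,
        0.00013799]), 'effort': array([-1.30446566e-03, -5.31778944e+01, -3.52747750e+01,  7.07415026e-02,
        2.43245781e-02, -9.58158012e-05]), 'eef_pos': array([128.41411998, 534.51852698, 204.87081414]), 'eef_rot': array([-3.14040820e+00, -7.17372374e-05,  2.90578390e+00]), 'wrist_force': array([ 0.4671465 ,  0.32696309, -0.34250744]), 'moment': array([0.00319067, 0.03140443, 0.00143452]), 'finger_force': 0.0, 'finger_gap': 94.02220784135339}
top [ 530.11637435  -17.11391326 1029.94004036] [-3.05308286  0.01969891 -1.55128437] 414.0080673835339 257.4894988341332 190.4446939002538
side [  75.79944696 -617.64121475  609.06694281] [-2.13861883 -0.0223129  -0.70411808] 477.2838785220076 257.0050411043866 186.95056941214511
```

View pics/top0.png

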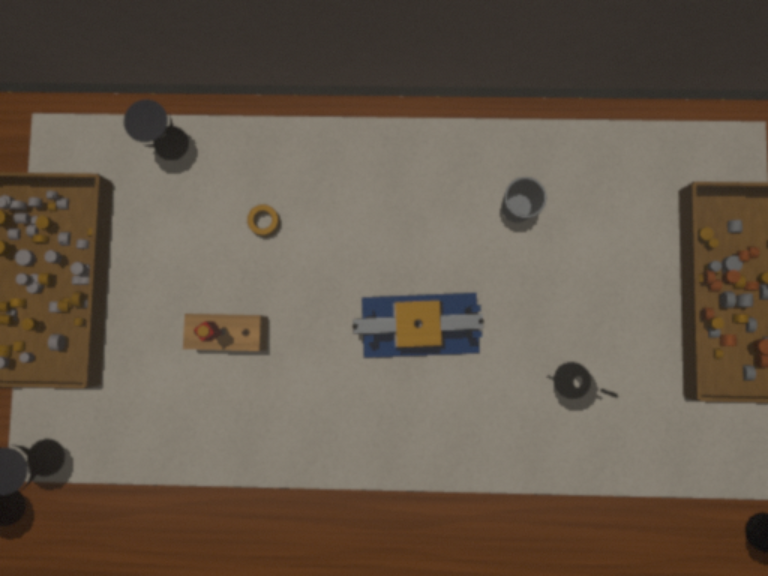

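View pics/side0.png

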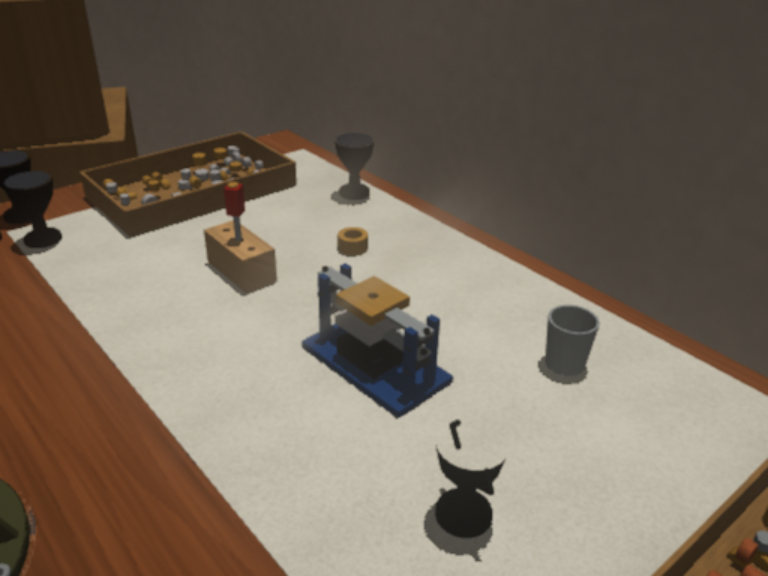

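The top view shows the stand at (225,333) in the 1.5x picture, with the rod's head at (205,330). The jig is at (420,325), with the gold hole near (418,323). The side view has the head at (235,198) and the gold hole at (373,296). I'll enlarge these.

```bash
python3 - <<'E'
from h import *
import pickle
t=pickle.load(open("top.pkl","rb"));s=pickle.load(open("side.pkl","rb"))
def crop(c,x,y,w,h,k): 
    return cv2.resize(np.clip(c["img"][y:y+h,x:x+w].astype(float)*1.5,0,255).astype(np.uint8),(w*k,h*k),interpolation=cv2.INTER_CUBIC)
# top: stand x118..182,y200..240 ; jig x232..328,y190..243
a=np.zeros((600,800,3),np.uint8)
a[:300,:390]=crop(t,118,198,65,50,6)
a[:300,400:800]=crop(t,230,192,100,75,4)
a[300:600,:390]=crop(s,130,115,65,50,6)
a[300:600,400:800]=crop(s,200,172,100,75,4)
cv2.imwrite("pics/crops.png",a)
for n,c,L in(("top",t,[(137,220),(137,218),(150,222),(164,221),(279,215),(270,215),(287,215),(279,205),(279,226)]),("side",s,[(156,132),(156,124),(249,197),(249,190),(260,199)])):
    for u,v in L: print(n,u,v,np.round(pt(c,u,v),1))
E
```

```text
top 137 220 [540.  256.4 153.7]
top 137 218 [544.2 256.4 154.2]
top 150 222 [536.9 254.1  62.2]
top 164 221 [540.2 228.4  32.9]
top 279 215 [559.  -47.7  62.7]
top 270 215 [557.3 -26.2 107.2]
top 287 215 [558.  -63.9 109.2]
top 279 205 [579.9 -45.9 108.6]
top 279 226 [533.3 -46.6 106.4]
side 156 132 [534.6 253.4 136.2]
side 156 124 [537.4 255.  154.3]
side 249 197 [563.  -37.9 103.1]
side 249 190 [572.1 -26.7 109.6]
side 260 199 [569.3 -62.5 108.8]
```

View pics/crops.png

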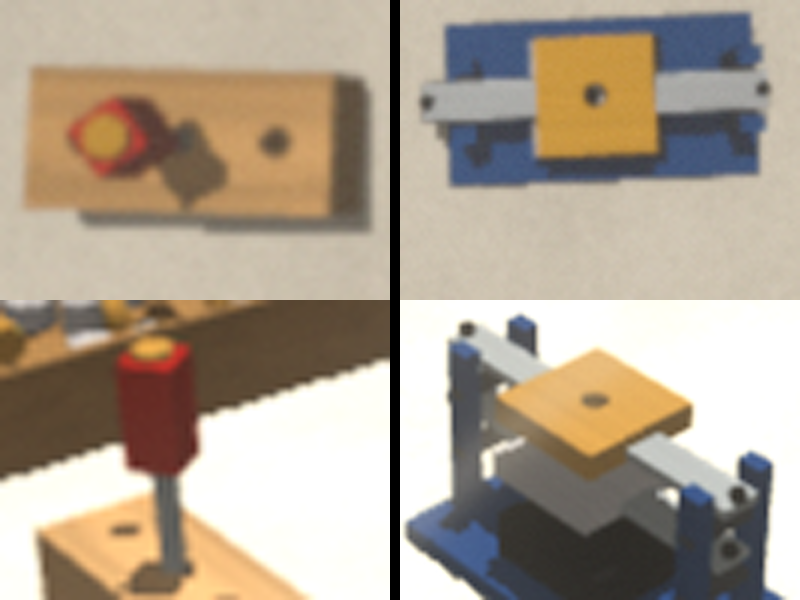

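The crops show the head turned about 45°, with the button at top-crop (103,137) and side-crop (153,347). The gold hole is at top-crop (595,95) and side-crop (595,400). The base plate corners read (445,25), (750,14), (758,173) and (450,185).

```bash
python3 - <<'E'
from h import *
import pickle
t=pickle.load(open("top.pkl","rb"));s=pickle.load(open("side.pkl","rb"))
f=lambda x,y,ox,oy,k:((x+.5)/k-.5+ox,(y+.5)/k-.5+oy)
T=lambda x,y:f(x,y,118,198,6); TJ=lambda x,y:f(x-400,y,230,192,4)
S=lambda x,y:f(x,y-300,130,115,6); SJ=lambda x,y:f(x-400,y-300,200,172,4)
def tri(a,b):
    r1,r2=ray(t,*a),ray(s,*b);A=np.stack([r1,-r2],1)
    k=np.linalg.lstsq(A,s["e"]-t["e"],rcond=None)[0]
    p,q=t["e"]+k[0]*r1,s["e"]+k[1]*r2; return np.round((p+q)/2,1),np.round(p-q,1)
print("button",tri(T(103,137),S(153,347)),"gold",tri(TJ(595,95),SJ(595,400)))
# gold mask top
h=cv2.cvtColor(t["img"],cv2.COLOR_BGR2HSV)
m=np.zeros(h.shape[:2],np.uint8);m[192:245,230:330]=((h[...,0]>12)&(h[...,0]<32)&(h[...,1]>130))[192:245,230:330]
cs=max(cv2.findContours(m,0,1)[0],key=cv2.contourArea)
w=np.array([atz(t,u,v,108)[:2] for u,v in cs[:,0]],np.float32);print("gold rect",cv2.minAreaRect(w))
m=np.zeros(h.shape[:2],np.uint8);b=((h[...,0]<34)|(h[...,0]>170))&(h[...,1]>150)
z=t["z_map"];ys,xs=np.mgrid[:384,:512]
P=np.stack([t["e"][i]+z*(t["R"][i,0]*(xs-t["cx"])/t["fx"]+t["R"][i,1]*(ys-t["cy"])/t["fy"]+t["R"][i,2]) for i in range(3)],-1)
reg=np.zeros_like(b);reg[205:235,122:150]=1
for nm,mm,hh in(("head",reg&(P[...,2]>140),150),):
    cs=max(cv2.findContours(mm.astype(np.uint8),0,1)[0],key=cv2.contourArea)
    w=np.array([atz(t,u,v,hh)[:2] for u,v in cs[:,0]],np.float32);print(nm,cv2.minAreaRect(w))
print("headcorn",[np.round(atz(t,*T(*c),150)[:2],1) for c in((67,133),(100,96),(148,134),(108,176))])
q=[atz(t,*TJ(*c),12)[:2] for c in((445,25),(750,14),(758,173),(450,185))];q=np.array(q)
print("base",q.round(1),q.mean(0),cv2.minAreaRect(q.astype(np.float32)))
print("stand",[np.round(atz(t,*T(*c),60)[:2],1) for c in((32,67),(333,75),(330,216),(25,207))])
print("rail ends",[np.round(pt(t,*TJ(*c)),1) for c in((428,102),(763,89))])
print("standhole",np.round(tri(T(275,142),S(230,597)),1), np.round(atz(t,*T(275,142),60),1))
for c in((585,535),(497,455),(495,400),(592,475),(690,420),(597,348)): print(c,[np.round(atz(s,*SJ(*c),k),1)[:2] for k in (61,75,94,108)])
E
```

```text
button (array([538.8, 260.7, 155.6]), array([ 0.4, -0.2, -0.1])) gold (array([556.4, -44.5, 110.1]), array([ 0.7, -0.5,  0. ]))
gold rect ((556.6072998046875, -45.16057586669922), (64.38432312011719, 64.49015808105469), 1.0467323064804077)
head ((538.9321899414062, 259.6177978515625), (23.34143829345703, 23.301536560058594), 38.253875732421875)
headcorn [array([540.2, 275.2]), array([553.6, 264. ]), array([540.4, 246.3]), array([525.3, 259.9])]
base [[ 600.9   45.3]
 [ 611.1 -142.2]
 [ 514.  -147.7]
 [ 503.    40. ]] [557.24429959 -51.14680772] ((557.041259765625, -51.22053527832031), (98.1248550415039, 188.05470275878906), 3.108593225479126)
stand [array([566.8, 320.2]), array([565.9, 201.3]), array([511. , 200.4]), array([512.1, 320.3])]
rail ends [array([551.2,  47.9, 107.8]), array([ 561.9, -138. ,  107.2])]
standhole [[ 5.393e+02  2.214e+02  6.680e+01]
 [-1.000e-01  1.000e-01  0.000e+00]] [539.3 223.1  60. ]
(585, 535) [array([527.5, -72.6]), array([516. , -86.5]), array([ 500.3, -105.4]), array([ 488.8, -119.3])]
(497, 455) [array([534.2,   4.5]), array([522.5, -11.4]), array([506.6, -33. ]), array([494.9, -48.9])]
(495, 400) [array([562.9,  44.2]), array([550.5,  27.3]), array([533.6,   4.4]), array([521.2, -12.5])]
(592, 475) [array([560.3, -37.8]), array([547.9, -52.6]), array([531.1, -72.7]), array([518.7, -87.5])]
(690, 420) [array([629.6, -32.1]), array([615.5, -47.1]), array([596.3, -67.4]), array([582.1, -82.3])]
(597, 348) [array([636.3,  50.5]), array([622. ,  33.4]), array([602.6,  10.3]), array([588.3,  -6.8])]
```

```bash
python3 - <<'E'
from h import *
import pickle
from scipy.optimize import minimize
t=pickle.load(open("top.pkl","rb"))
im=t["img"][205:236,122:152].astype(float);b,g,r=im[...,0],im[...,1],im[...,2]
h=cv2.cvtColor(t["img"],cv2.COLOR_BGR2HSV)[205:236,122:152]
z=t["z_map"][205:236,122:152]
K=8
def ren(p):
    m=np.zeros((31*K,30*K),np.uint8)
    a=np.deg2rad(p[2]);C=[]
    for sx,sy in((1,1),(1,-1),(-1,-1),(-1,1)):
        x,y=11*sx,11*sy
        u,v=proj(t,(p[0]+np.cos(a)*x-np.sin(a)*y,p[1]+np.sin(a)*x+np.cos(a)*y,150)); C.append(((u-122+.5)*K-.5,(v-205+.5)*K-.5))
    cv2.fillPoly(m,[np.round(C).astype(int)],255);return cv2.resize(m,(30,31),interpolation=cv2.INTER_AREA)/255.
top=(cv2.resize(z,(30,31))>0)&(np.abs(z-np.median(z[13:18,11:15]))<7)
print(top.sum())
for n,mk in(("depth",top),("bright",(r>95)&(h[...,1]>100)&((h[...,0]<9)|(h[...,0]>170)|top))):
    best=min(((np.abs(ren((x,y,a))-mk).sum(),x,y,a) for x in np.arange(536,543,1) for y in np.arange(257,264,1) for a in range(0,90,4)));print(n,best)
for row in r.astype(int)[6:26,6:24]: print(*["%3d"%k for k in row])
print(manip.read_state()["eef_pos"])
E
```

```text
110
depth (np.float64(12.941176470588236), np.int64(539), np.int64(260), 36)
bright (np.float64(15.478431372549018), np.int64(539), np.int64(261), 36)
122 121 120 122 121 120 120 121 119 120 118 120 119 120 118 118 118 119
126 125 125 126 125 125 126 124 126 125 123 124 124 124 123 124 123 123
127 127 127 127 127 126 126 127 124 120 116 114 115 118 119 122 125 126
125 124 125 126 126 123 122 122 119 107  92  86  88  89  96 108 121 126
123 124 123 122 123 120 116 120 120 114  90  70  64  65  70  86 111 121
125 124 123 122 121 119 121 122 121 118 107  83  66  60  61  69  93 112
127 127 121 119 121 124 125 124 119 116 115  99  76  63  61  61  73  97
130 127 120 119 124 125 127 127 123 121 114 110  89  68  60  60  62  82
128 122 122 124 126 127 127 127 126 125 118 104 103  84  65  60  60  65
126 111 116 122 125 128 127 126 127 125 117  98 110 101  74  61  60  59
125 107 105 120 126 126 126 126 127 125 116  97 114 113  83  65  63  61
127 112 102 112 122 124 126 125 125 120 106  98 111 106  77  60  60  61
128 124 111 109 116 117 119 121 118 106  98  99  95  81  66  60  62  60
127 128 124 122 116 108 108 110 106  94  94  86  72  63  62  63  62  67
127 128 129 124 118 114 117 116 105  84  75  67  60  65  73  78  74  73
124 124 124 125 122 120 119 111  90  74  67  65  68  77  98 111  96  78
120 120 120 121 123 121 115 102  91  88  85  88  89 102 120 126 115  87
119 119 117 119 120 119 117 113 112 112 112 113 114 117 122 124 118  94
119 118 118 117 120 118 119 119 118 118 119 119 120 121 120 120 118 110
120 120 120 121 120 120 121 120 121 121 121 120 122 121 122 122 122 119
[128.42507032 534.57261383 204.93929061]
```

Emit:
{"name": "arm_command", "arguments": {
  "plan": [
    [1,0,0,0,0.155],
    [1,0,0,0,0.155],
    [1,0,0,0,0.155],
    [1,0,0,0,0.155],
    [1,-0.034,0.0093,0,0],
    [1,-0.034,0.0093,0,0],
    [1,-0.034,0.0093,0,0],
    [1,-0.034,0.0093,0,0],
    [1,-0.034,0.0093,0,0],
    [1,-0.034,0.0093,0,0],
    [1,-0.034,0.0093,0,0],
    [1,-0.034,0.0093,0,0],
    [1,-0.034,0.0093,0,0],
    [1,-0.034,0.0093,0,0],
    [1,-0.034,0.0093,0,0],
    [1,-0.034,0.0093,0,0],
    [1,-0.034,0.0093,0,0],
    [1,-0.034,0.0093,0,0],
    [1,0,0,0,0],
    [1,0,0,0,0]
  ],
  "newtons": 25
}}

```text
clock: 2.6
eef_pos: [538.4, 261.0, 205.1]
eef_rot: [-3.141, -0.0, 2.286]
wrist_force: [0.5, -0.1, -0.6]
finger_gap: 93.7
finger_force: 0.0
```

Emit:
{"name": "arm_command", "arguments": {
  "plan": [
    [0.2,0,0,0.02,0],
    [0.2,0,0,0.024,0],
    [0.2,0,0,0.024,0],
    [0.2,0,0,0.024,0],
    [-0.36,0,0,0,0],
    [-0.36,0,0,0,0],
    [-0.36,0,0,0,0],
    [-1,0,0,0,0],
    [-1,0,0,0,0],
    [-1,0,0,0,0],
    [-1,0,0,0,0],
    [-1,0,0,0,0]
  ],
  "newtons": 25
}}

```text
clock: 4.1
eef_pos: [539.3, 261.0, 114.1]
eef_rot: [3.14, 0.0, 2.286]
wrist_force: [1.6, 2.9, 5.4]
finger_gap: 21.9
finger_force: 24.7
```

Emit:
{"name": "arm_command", "arguments": {
  "plan": [
    [-1,0,0,-0.003,0],
    [-1,0,0,-0.01,0],
    [-1,0,0,-0.02,0],
    [-1,0,0,-0.03,0],
    [-1,0,0,-0.03,0],
    [-1,0,0,-0.03,0],
    [-1,0,0,0,0],
    [-1,0,0,0,0]
  ],
  "newtons": 40
}}

```text
clock: 5.1
eef_pos: [538.3, 260.3, 234.6]
eef_rot: [-3.139, -0.001, 2.286]
wrist_force: [0.3, -0.3, -1.9]
finger_gap: 21.9
finger_force: 39.9
```

Emit:
{"name": "arm_command", "arguments": {
  "plan": [
    [-1,-0.0203,-0.0155,0,0],
    [-1,-0.0203,-0.0155,0,0],
    [-1,-0.0203,-0.0155,0,0],
    [-1,-0.0203,-0.0155,0,0],
    [-1,-0.0203,-0.0155,0,0],
    [-1,-0.0203,-0.0155,0,0],
    [-1,-0.0203,-0.0155,0,0],
    [-1,-0.0203,-0.0155,0,0],
    [-1,-0.0203,-0.0155,0,0],
    [-1,-0.0203,-0.0155,0,0],
    [-1,-0.0203,-0.0155,0,0],
    [-1,-0.0203,-0.0155,0,0],
    [-1,0,0,0,0],
    [-1,0,0,0,0],
    [-1,0,0,0,0]
  ]
}}

```text
clock: 6.98
eef_pos: [558.0, -44.4, 236.1]
eef_rot: [-3.141, -0.001, 2.287]
wrist_force: [-0.1, -0.4, -1.2]
finger_gap: 21.5
finger_force: 39.9
```

```bash
python3 - <<'E'
from h import *
import pickle
s=manip.read_state();print(s["eef_pos"],s["eef_rot"],s["wrist_force"])
c=cam("side");t=cam("top")
pickle.dump(c,open("side1.pkl","wb"))
f=lambda i,x,y,w,h,k:cv2.resize(np.clip(i["img"][y:y+h,x:x+w].astype(float)*1.5,0,255).astype(np.uint8),(w*k,h*k),interpolation=cv2.INTER_CUBIC)
p=s["eef_pos"];print(proj(c,[p[0],p[1],p[2]-99]))
cv2.imwrite("pics/hover.png",f(c,200,140,100,75,8))
E
```

```text
[557.99072197 -44.402314   236.08331803] [-3.14122981e+00 -5.45392581e-04  2.28665171e+00] [-0.1388065  -0.3646387  -1.21976703]
(np.float64(249.40040605703894), np.float64(184.20383077305206))
```

View pics/hover.png

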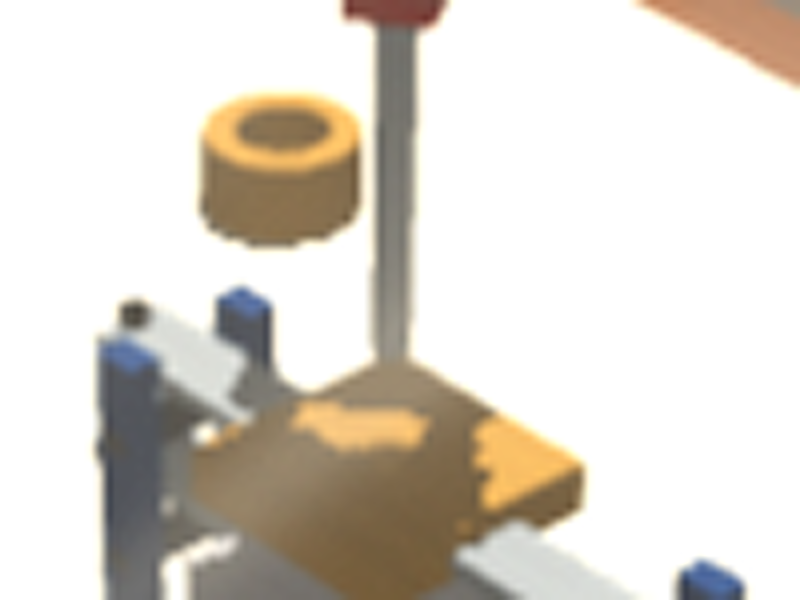

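The side view shows the tip at crop (390,362), hanging plumb. The arm itself isn't drawn, so the top camera can compare the button with the hole.

```bash
python3 - <<'E'
from h import *
import pickle
s=manip.read_state();p=s["eef_pos"]
t=cam("top");c=pickle.load(open("side1.pkl","rb"));print(p)
top=p[2]-99+138
u,v=proj(t,[p[0],p[1],top]);print("pred button",u,v)
z=t["z_map"];m=np.zeros(z.shape,np.uint8);a,b=int(v),int(u);m[a-12:a+13,b-12:b+13]=((z>0)&(z<t["e"][2]-top+30))[a-12:a+13,b-12:b+13]
ys,xs=np.nonzero(m);print(len(xs),xs.mean(),ys.mean(),pt(t,xs.mean(),ys.mean()))
cc=max(cv2.findContours(m,0,1)[0],key=cv2.contourArea)
w=np.array([atz(t,x,y,top-3)[:2] for x,y in cc[:,0]],np.float32);print(cv2.minAreaRect(w))
for z in(136,108):
    print("side",proj(c,[p[0],p[1],z]))
print("d/dx,dy",np.array(proj(c,[p[0]+1,p[1],108]))-proj(c,[p[0],p[1],108]),np.array(proj(c,[p[0],p[1]+1,108]))-proj(c,[p[0],p[1],108]))
E
```

```text
[558.09958778 -44.54724942 236.32244361]
pred button 281.0271502679492 212.04481344338052
625 281.0 212.0 [548.2652405  -34.82239585 541.92816695]
((558.3361206054688, -44.648475646972656), (43.84446334838867, 43.97019577026367), 1.0426701307296753)
side (np.float64(249.48735249951312), np.float64(184.71091114124889))
side (np.float64(249.28200371380052), np.float64(197.2521019778866))
d/dx,dy [ 0.40822203 -0.18309245] [-0.33721745 -0.23071975]
```

Emit:
{"name": "arm_command", "arguments": {
  "plan": [
    [-1,0.0003,-0.0004,0.008,0],
    [-1,0,0,0.008,0],
    [-1,0,0,0.006,0],
    [-1,0,0,0,0],
    [-1,0,0,0.0015,0],
    [-1,0,0,0.0015,0],
    [-1,0,0,0.0015,0],
    [-1,0,0,0.0015,0],
    [-1,0,0,0,0],
    [-1,0,0,0,0]
  ]
}}

```text
clock: 8.38
eef_pos: [557.7, -45.2, 208.5]
eef_rot: [3.142, 0.0, 2.286]
wrist_force: [-0.1, 0.0, -1.4]
finger_gap: 22.0
finger_force: 39.9
```

Emit:
{"name": "arm_command", "arguments": {
  "plan": [
    [-1,0,0,0.001,0],
    [-1,0,0,0.001,0],
    [-1,0,0,0.001,0],
    [-1,0,0,0.001,0],
    [-1,0,0,0.001,0],
    [-1,0,0,0.001,0],
    [-1,0,0,0,0],
    [-1,0,0,0,0]
  ]
}}

```text
clock: 9.38
eef_pos: [557.6, -45.2, 202.5]
eef_rot: [3.142, -0.0, 2.286]
wrist_force: [0.2, -0.5, -1.9]
finger_gap: 21.9
finger_force: 39.9
```

Emit:
{"name": "arm_command", "arguments": {
  "plan": [
    [-1,0,0,0.002,0],
    [-1,0,0,0.002,0],
    [-1,0,0,0.002,0],
    [-1,0,0,0.002,0],
    [-1,0,0,0.002,0],
    [-1,0,0,0.002,0],
    [-1,0,0,0.002,0],
    [-1,0,0,0.002,0],
    [-1,0,0,0.002,0],
    [-1,0,0,0.002,0],
    [-1,0,0,0,0],
    [-1,0,0,0,0]
  ]
}}

```text
clock: 10.88
eef_pos: [557.7, -45.2, 182.5]
eef_rot: [3.142, 0.0, 2.286]
wrist_force: [0.1, -0.0, -1.1]
finger_gap: 21.9
finger_force: 39.9
```

Emit:
{"name": "arm_command", "arguments": {
  "plan": [
    [-1,0,0,0.002,0],
    [-1,0,0,0.002,0],
    [-1,0,0,0.002,0],
    [-1,0,0,0.0015,0],
    [-1,0,0,0.001,0],
    [-1,0,0,0.001,0],
    [-1,0,0,0.001,0],
    [-1,0,0,0.001,0],
    [-1,0,0,0,0],
    [-1,0,0,0,0]
  ]
}}

```text
clock: 12.12
eef_pos: [557.7, -45.2, 171.2]
eef_rot: [3.141, 0.0, 2.286]
wrist_force: [-0.7, 0.1, 5.0]
finger_gap: 21.8
finger_force: 39.9
```

Emit:
{"name": "arm_command", "arguments": {
  "plan": [
    [-1,0.0008,0.0006,0,0],
    [-1,0.0008,0.0006,0,0],
    [-1,0.0008,0.0006,0,0],
    [-1,0,0,0,0]
  ]
}}

```text
clock: 12.62
eef_pos: [557.5, -42.3, 171.1]
eef_rot: [3.142, 0.001, 2.286]
wrist_force: [-1.0, -3.3, 5.0]
finger_gap: 21.6
finger_force: 40.0
```

Emit:
{"name": "arm_command", "arguments": {
  "plan": [
    [-1,0.0008,0.0006,0,0],
    [-1,0.0008,0.0006,0,0],
    [-1,0,0,0,0]
  ]
}}

```text
clock: 13.0
eef_pos: [557.4, -40.7, 171.0]
eef_rot: [-3.141, 0.001, 2.286]
wrist_force: [-0.8, -4.9, 4.6]
finger_gap: 21.8
finger_force: 40.0
```

Emit:
{"name": "arm_command", "arguments": {
  "plan": [
    [-1,0.0008,0.0006,0,0],
    [-1,0.0008,0.0006,0,0],
    [-1,0,0,0,0]
  ]
}}

```text
clock: 13.38
eef_pos: [557.3, -38.7, 171.1]
eef_rot: [-3.141, 0.001, 2.286]
wrist_force: [0.4, -5.8, 5.8]
finger_gap: 21.8
finger_force: 40.0
```

Emit:
{"name": "arm_command", "arguments": {
  "plan": [
    [-1,0.0008,0.0006,0,0],
    [-1,0.0008,0.0006,0,0],
    [-1,0,0,0,0]
  ]
}}

```text
clock: 13.75
eef_pos: [557.2, -36.6, 171.1]
eef_rot: [-3.141, 0.001, 2.286]
wrist_force: [-1.1, -5.1, 6.2]
finger_gap: 21.6
finger_force: 40.0
```

```bash
python3 - <<'E'
from h import *
s=manip.read_state();p=s["eef_pos"];c=cam("side")
cv2.imwrite("pics/chrome.png",cv2.resize(np.clip(c["img"][170:245,200:300].astype(float)*2.2,0,255).astype(np.uint8),(800,600),interpolation=cv2.INTER_CUBIC))
yaw=np.deg2rad(3.2);xh=np.array([np.cos(yaw),np.sin(yaw),0]);yh=np.array([-np.sin(yaw),np.cos(yaw),0])
k=lambda q:tuple(np.round((np.array(proj(c,q))-[200,170]+.5)*8-.5).astype(int))
for n,o,z in(("gold",[557,p[1],0],(94,108)),("chr0",[557,-51,0],(61,75)),("chr+10",[556.5,-41,0],(61,75)),("plinth",[557,-51,0],(42,))):
  for zz in z: print(n,zz,[k(np.array(o)+33*a*xh+33*b*yh*(36/33 if n=="plinth" else 1)+[0,0,zz]) for a,b in((-1,-1),(-1,1),(1,-1))])
E
```

```text
gold 94 [(np.int64(363), np.int64(372)), (np.int64(177), np.int64(251)), (np.int64(568), np.int64(264))]
gold 108 [(np.int64(364), np.int64(322)), (np.int64(176), np.int64(202)), (np.int64(570), np.int64(215))]
chr0 61 [(np.int64(401), np.int64(517)), (np.int64(215), np.int64(390)), (np.int64(602), np.int64(403))]
chr0 75 [(np.int64(402), np.int64(468)), (np.int64(215), np.int64(343)), (np.int64(604), np.int64(356))]
chr+10 61 [(np.int64(372), np.int64(497)), (np.int64(189), np.int64(372)), (np.int64(573), np.int64(385))]
chr+10 75 [(np.int64(373), np.int64(449)), (np.int64(188), np.int64(325)), (np.int64(575), np.int64(338))]
plinth 42 [(np.int64(409), np.int64(587)), (np.int64(208), np.int64(448)), (np.int64(607), np.int64(471))]
```

View pics/chrome.png

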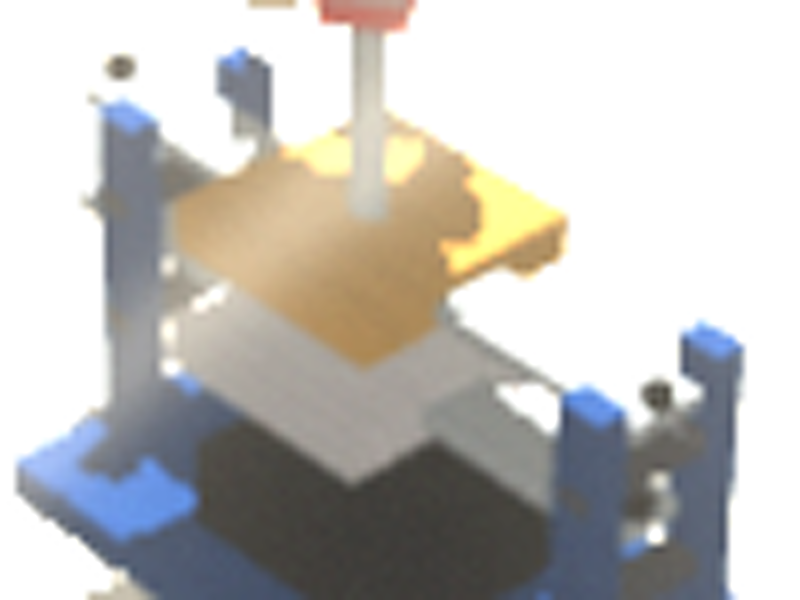

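The gold near corner at (365,368) matches the prediction. The chrome near corner at (353,488) puts chrome about +15 mm along y, so the tip dragged it. I'll press less and go on slowly.

Emit:
{"name": "arm_command", "arguments": {
  "plan": [
    [-1,0,0,-0.0025,0],
    [-1,0.0004,0.0003,0,0],
    [-1,0.0004,0.0003,0,0],
    [-1,0,0,0,0]
  ]
}}

```text
clock: 14.3
eef_pos: [557.0, -35.0, 173.2]
eef_rot: [3.141, -0.0, 2.286]
wrist_force: [2.2, -2.0, -0.8]
finger_gap: 21.7
finger_force: 40.0
```

Emit:
{"name": "arm_command", "arguments": {
  "plan": [
    [-1,0,0,0.001,0],
    [-1,0,0,0.001,0],
    [-1,0,0,0,0]
  ]
}}

```text
clock: 14.68
eef_pos: [556.8, -35.2, 171.2]
eef_rot: [-3.141, -0.0, 2.286]
wrist_force: [2.7, -1.9, -2.7]
finger_gap: 21.6
finger_force: 40.0
```

In the chrome hole. I'll ease +x a little and go deeper.

Emit:
{"name": "arm_command", "arguments": {
  "plan": [
    [-1,-0.0003,0.0004,0.001,0],
    [-1,0,0,0.002,0],
    [-1,0,0,0.002,0],
    [-1,0,0,0.002,0],
    [-1,0,0,0,0],
    [-1,0,0,0,0]
  ]
}}

```text
clock: 15.42
eef_pos: [557.3, -35.2, 164.3]
eef_rot: [-3.141, -0.0, 2.286]
wrist_force: [0.0, -0.6, -1.1]
finger_gap: 21.4
finger_force: 40.0
```

Emit:
{"name": "arm_command", "arguments": {
  "plan": [
    [-1,0,0,0.002,0],
    [-1,0,0,0.002,0],
    [-1,0,0,0.002,0],
    [-1,0,0,0.002,0],
    [-1,0,0,0.002,0],
    [-1,0,0,0.002,0],
    [-1,0,0,0,0],
    [-1,0,0,0,0]
  ]
}}

```text
clock: 16.42
eef_pos: [557.4, -35.2, 152.5]
eef_rot: [3.142, -0.0, 2.286]
wrist_force: [0.4, 0.5, -1.3]
finger_gap: 21.6
finger_force: 40.0
```

Emit:
{"name": "arm_command", "arguments": {
  "plan": [
    [-1,-0.0008,-0.0006,0,0],
    [-1,-0.0008,-0.0006,0,0],
    [-1,-0.0008,-0.0006,0,0],
    [-1,-0.0008,-0.0006,0,0],
    [-1,-0.0008,-0.0006,0,0],
    [-1,-0.0008,-0.0006,0,0],
    [-1,0,0,0,0]
  ]
}}

```text
clock: 17.3
eef_pos: [557.9, -40.8, 152.5]
eef_rot: [3.141, -0.001, 2.286]
wrist_force: [0.8, 5.6, 0.5]
finger_gap: 21.5
finger_force: 40.0
```

Emit:
{"name": "arm_command", "arguments": {
  "plan": [
    [-1,-0.0008,-0.0006,0,0],
    [-1,-0.0008,-0.0006,0,0],
    [-1,-0.0008,-0.0006,0,0],
    [-1,-0.0008,-0.0006,0,0],
    [-1,-0.0008,-0.0006,0,0],
    [-1,-0.0008,-0.0006,0,0],
    [-1,-0.0008,-0.0006,0,0],
    [-1,-0.0008,-0.0006,0,0],
    [-1,-0.0008,-0.0006,0,0],
    [-1,-0.0008,-0.0006,0,0],
    [-1,0,0,0,0],
    [-1,0,0,0,0]
  ]
}}

```text
clock: 18.8
eef_pos: [558.5, -50.7, 152.5]
eef_rot: [3.141, -0.001, 2.286]
wrist_force: [-0.2, 5.6, -0.4]
finger_gap: 21.6
finger_force: 40.0
```

Emit:
{"name": "arm_command", "arguments": {
  "plan": [
    [-1,0,0,0.003,0],
    [-1,0,0,0.003,0],
    [-1,0,0,0.003,0],
    [-1,0,0,0.001,0],
    [-1,0,0,0.001,0],
    [-1,0,0,0.001,0],
    [-1,0,0,0.001,0],
    [-1,0,0,0,0],
    [-1,0,0,0,0]
  ]
}}

```text
clock: 19.92
eef_pos: [558.7, -50.6, 139.6]
eef_rot: [3.141, -0.0, 2.286]
wrist_force: [0.4, 6.2, 1.1]
finger_gap: 22.0
finger_force: 40.0
```

Emit:
{"name": "arm_command", "arguments": {
  "plan": [
    [-1,0,0,0.001,0],
    [-1,0,0,0.001,0],
    [-1,0,0,0,0]
  ]
}}

```text
clock: 20.3
eef_pos: [558.7, -50.7, 137.6]
eef_rot: [3.141, -0.0, 2.286]
wrist_force: [0.1, 5.9, 1.3]
finger_gap: 21.6
finger_force: 40.0
```

Emit:
{"name": "arm_command", "arguments": {
  "plan": [
    [-1,0.0004,0.0003,0,0],
    [-1,0.0004,0.0003,0.001,0],
    [-1,0,0,0.001,0],
    [-1,0,0,0.001,0],
    [-1,0,0,0,0]
  ]
}}

```text
clock: 20.92
eef_pos: [558.4, -50.3, 134.2]
eef_rot: [-3.141, -0.0, 2.286]
wrist_force: [1.1, 0.5, -1.6]
finger_gap: 21.7
finger_force: 40.0
```

Emit:
{"name": "arm_command", "arguments": {
  "plan": [
    [-1,0,0,0.002,0],
    [-1,0,0,0.002,0],
    [-1,0,0,0.002,0],
    [-1,0,0,0.002,0],
    [-1,0,0,0.002,0],
    [-1,0,0,0.002,0],
    [-1,0,0,0.001,0],
    [-1,0,0,0,0]
  ]
}}

```text
clock: 21.92
eef_pos: [558.5, -50.2, 121.4]
eef_rot: [-3.142, -0.0, 2.286]
wrist_force: [0.7, 0.2, -1.3]
finger_gap: 21.6
finger_force: 40.0
```

Emit:
{"name": "arm_command", "arguments": {
  "plan": [
    [-1,0,0,0.001,0],
    [-1,0,0,0.001,0],
    [-1,0,0,0.001,0],
    [-1,0,0,0.001,0],
    [-1,0,0,0,0],
    [-1,0,0,0,0]
  ]
}}

```text
clock: 22.68
eef_pos: [558.5, -50.2, 117.5]
eef_rot: [3.142, 0.0, 2.286]
wrist_force: [0.8, 0.2, -1.4]
finger_gap: 21.4
finger_force: 40.0
```

Emit:
{"name": "arm_command", "arguments": {
  "plan": [
    [-1,0,0,0.001,0],
    [-1,0,0,0.0005,0],
    [-1,0,0,0,0],
    [-1,0,0,0,0]
  ]
}}

```text
clock: 23.18
eef_pos: [558.6, -50.2, 116.1]
eef_rot: [3.141, 0.0, 2.286]
wrist_force: [-1.0, -0.2, 1.5]
finger_gap: 21.7
finger_force: 40.0
```

Head seated. I'll let go and withdraw upward.

Emit:
{"name": "arm_command", "arguments": {
  "plan": [
    [-0.3,0,0,0,0],
    [-0.3,0,0,0,0],
    [-0.1,0,0,0,0],
    [-0.1,0,0,0,0],
    [-0.1,0,0,-0.01,0],
    [-0.1,0,0,-0.02,0],
    [-0.1,0,0,-0.03,0],
    [-0.1,0,0,-0.04,0],
    [-0.1,0,0,-0.03,0],
    [-0.1,0,0,0,0],
    [-0.1,0,0,0,0]
  ]
}}

```text
clock: 24.55
eef_pos: [558.2, -50.1, 245.3]
eef_rot: [-3.141, -0.001, 2.286]
wrist_force: [0.0, -0.1, 0.4]
finger_gap: 42.5
finger_force: 0.0
```

```bash
python3 - <<'E'
from h import *
s=manip.read_state();print(s["eef_pos"],s["wrist_force"],s["finger_gap"])
c=cam("side")
cv2.imwrite("pics/end.png",cv2.resize(np.clip(c["img"][140:252,180:330].astype(float)*1.8,0,255).astype(np.uint8),(750,560),interpolation=cv2.INTER_CUBIC))
E
```

```text
[558.20338577 -50.11497682 245.3226915 ] [ 0.01569747 -0.14536131  0.4025322 ] 42.514723334300086
```

View pics/end.png

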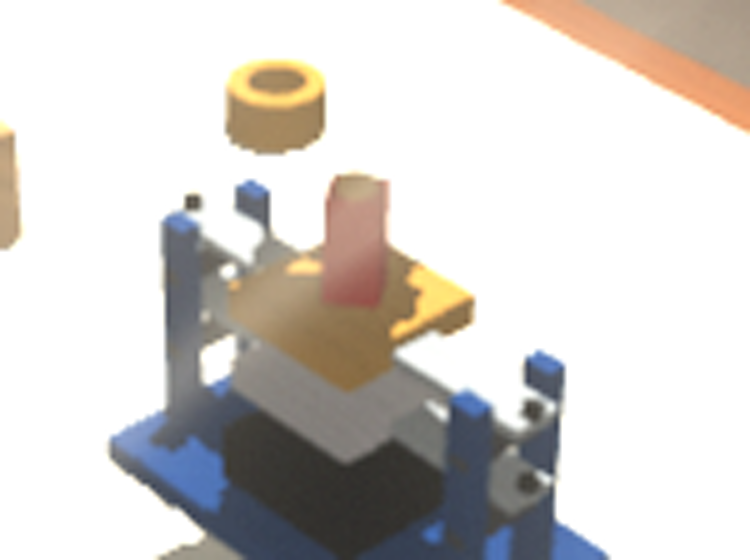

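The picture shows the red head sitting upright on the gold tier, its base at about (352,303). The tiers are lined up and the gripper is clear, so I'm handing in.

```bash
python3 -c "
from cell import ticket
print(ticket.sign_off())"
```

```text
the job is handed in; nothing more can be done
None
```

The rod is threaded through the gold and chrome tiers into the plinth, its head resting on the gold tier; I let go and handed the job in at about 25 s, contact forces read at the end of each move stayed under about 10 N, and the cup, beaker and collar were not touched.

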